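Scrape the coconut chips off the serving board into the dish

TASK

Pick up the scraper block and use it to wipe all five coconut chips off the serving board and into the green dish that is tucked under the board's end, without the gripper touching the food. Then set the scraper down, upright, back on its cork mat, without dropping it. Do not disturb the jigger, the glasses or the rum bottle.

Things in the scene. Friction and masses are not known exactly. Their poses are not given: they have to be found in the camera images.
- board: Dark wooden footed serving board, fixed. Top 200 mm along its x, 250 mm along its y, 18 mm thick, flat, no raised edge; top face 54 mm above the sideboard, 36 mm of air beneath. Origin: its centre at sideboard height; z up. The dish is tucked under one of the two 200 mm ends (+y or -y, which one varies); the cork mat lies off the other end, 10 mm clear.
- board_top (a point): Centre of the board's top face, 54 mm above the sideboard; axes as the board's.
- dish: Green stoneware oblong dish, loose, about 0.75 kg: outside 210 mm along its x (parallel to the board's end) by 160 mm along its y, 30 mm tall, walls and floor 6 mm, a small lug handle 15 mm out at each x end. Origin: centre of its underside, 190 mm from the board's centre, so 15 mm of it is under the board's end, the rest open beyond. Rim 24 mm below the board's top.
- mat: Cork mat, fixed flat on the sideboard, 210 mm along its x by 110 mm along its y, 4 mm thick; its x is parallel to the board's ends. Origin: centre of its underside.
- scraper: Scraper block standing upright on the mat, loose, about 0.2 kg, 160 mm long (x), 67 mm tall. Foot: black silicone bar 160 x 26 (y) x 16 mm (z); pushes with either long face. Grip: pale maple bar above it, 150 mm long, 22 mm thick (y), 16 to 66 mm above the base; grip from above across its thickness at mid-length. Origin: centre of its underside; z up.
- chip0: Coconut chip, loose on the board's top: white flesh with brown skin along one long side, 34 (x) x 22 (y) x 12 mm (z), about 11 g. Origin: its middle. The chips' centres start within 55 mm of the board's centre line along x and within 65 mm of its centre along y, at any yaw.
- chip1: Coconut chip, loose on the board's top: white flesh with brown skin along one long side, 34 (x) x 22 (y) x 12 mm (z), about 11 g. Origin: its middle. The chips' centres start within 55 mm of the board's centre line along x and within 65 mm of its centre along y, at any yaw.
- chip2: Coconut chip, loose on the board's top: white flesh with brown skin along one long side, 34 (x) x 22 (y) x 12 mm (z), about 11 g. Origin: its middle. The chips' centres start within 55 mm of the board's centre line along x and within 65 mm of its centre along y, at any yaw.
- chip3: Coconut chip, loose on the board's top: white flesh with brown skin along one long side, 34 (x) x 22 (y) x 12 mm (z), about 11 g. Origin: its middle. The chips' centres start within 55 mm of the board's centre line along x and within 65 mm of its centre along y, at any yaw.
- chip4: Coconut chip, loose on the board's top: white flesh with brown skin along one long side, 34 (x) x 22 (y) x 12 mm (z), about 11 g. Origin: its middle. The chips' centres start within 55 mm of the board's centre line along x and within 65 mm of its centre along y, at any yaw.
- jigger: Double-ended steel jigger standing on the sideboard beyond the board (farther from the robot), 44 mm across, 84 mm tall; leave alone. Origin: centre of its underside.
- rum: Sealed dark rum bottle, 80 mm across, 255 mm tall, on the lower tier (50 mm high) of a clear acrylic riser, 360 mm long and 190 mm deep, at the right (-y) of the work; leave alone. Origin: centre of its underside.
- glass0: Clear glass, 68 mm across, 88 mm tall, in a row of four on the upper tier (120 mm high) of the acrylic riser, behind the rum bottle; leave alone. Origin: centre of its underside.
- glass1: Clear glass, 68 mm across, 88 mm tall, in a row of four on the upper tier (120 mm high) of the acrylic riser, behind the rum bottle; leave alone. Origin: centre of its underside.
- glass2: Clear glass, 68 mm across, 88 mm tall, in a row of four on the upper tier (120 mm high) of the acrylic riser, behind the rum bottle; leave alone. Origin: centre of its underside.
- glass3: Clear glass, 68 mm across, 88 mm tall, in a row of four on the upper tier (120 mm high) of the acrylic riser, behind the rum bottle; leave alone. Origin: centre of its underside.

How it is judged:
By the outcome, as a careful person would: the job done as asked, in the order asked, and still so for the second after the job is handed in, with the robot touching nothing.
It also fails if it takes over 48 s, if anything falls off the work surface, if the arm or the gripper's body presses on something with over 40 N, if the wrist force passes 120 N, or if a joint passes its speed limit or range.

ROBOT

A 6-joint arm with a two-finger parallel gripper is mounted at the origin on the work surface. World frame = base frame: x ahead of the robot, y to its left, z up, the work surface at z = 0. Lengths are in m, angles in rad, forces in N, time in s.
With the tool pointing down it reaches from about 0.325 to 0.775 m from the base axis. Payload 9.3 kg.
Tool frame: the origin (TCP) lies at the very end of the fingers, on their centre line; the grasp point (between the pads) lies 19 mm behind it; z points along the fingers, y is the line along which they close (so a half turn about z gives the same grasp; the last joint's range is limited). The gripper opens to 85 mm and grips with 20 to 120 N. Pads are 22 mm wide; open, the fingers measure 114 mm over their backs; the gripper's body (76 mm by 85 mm) begins 54 mm behind the grasp point. The pads swing forward as they close: fully open they stand 13 mm farther back than shut.
Start: joints at [1.057, 0.259, 0.021, 1.334, 0, 1.418], TCP at [0.194, 0.515, 0.231] pointing down, gripper open.
Joint ranges: [-3.04, 3.04], [-0.91, 1.82], [-1.04, 1.36], [-1.92, 1.95], [-1.52, 1.45], [-3.14, 3.14]. Speed limits (rad/s): [2.22, 2.22, 2.79, 3.14, 3.14, 3.14].

INTERFACE

Orientations are given as a 3x3 rotation matrix whose columns are the frame's x, y, z axes.
In Python, from station import manip gives the robot as it stands. The module is installed in compiled form; this text tells all that it offers.
- The arm moves only by the tool apply_moves, never from a script. Its argument "commands" is a list of rows, each a list of 2 entries, a list of its own where there are three numbers: the shift along the tool's x, y, z in m, then the turn about the tool's z in rad. In form: [[[dx, dy, dz], spin], ...]. A call has 1 to 20 rows; each row shifts and turns the commanded pose from where the row before left it, along the tool's axes as they then stand; what a row does not reach is not made up. A row lasts 1/12 s, in which the tool goes at most 41.7 mm and 7.16 degrees, less where a joint would pass 70% of its speed; a pose out of reach is approached as far as the arm can. A call with a gripper value outside its range is refused whole. "gripper" is the opening, from 0 (shut) to 1 (fully open), set as the call begins (left out, the last holds). The fingers move at their own pace and stop on an object; the grip force is fixed at half the most. Time passes only in rows, so rows that do not move let the fingers close. It gives the time, the measured TCP pose, the force, the opening and the grip force at its end, in the units of the state.
- manip.read_state(): the state, without advancing time (a new reading comes with each control period).
- manip.read_camera(name): name is "side" or "top"; returns the picture (400x640x3 uint8, red, green, blue); there is no depth.
- manip.camera_params(name): a dict with "mtx" (3x3 intrinsics, pixels), "eye" and "attitude" of the camera in the world. Camera axes: x right, y down, z forward; pixel columns grow to the right and rows downward; lengths in m; the calibration is good to about 2 mm. A picture is of the moment at which its call begins. camera_params takes no time and is no camera call.
- manip.finish_job(): hands the job in; it is judged then, once.
The state is a dict: "time_s": time; "joint_positions": joint angles; "dq": joint speeds; "joint_efforts": joint torques, N m; "eef_pos": TCP position; "tool_rot": TCP orientation; "ft_force": force on the tool from outside, world axes, zero at the start; "torque": the same for the moment, N m; "width": finger opening in m; "grasp_force": force on a finger pad.
Only numpy, scipy, OpenCV 4.12 (cv2) and the standard library are available. Lean on these libraries where they do the work, as an engineer would, in place of code of your own. Each camera call takes 0.05 s, during which the arm holds its last target. There are 200 camera calls.

## Working session

There is one attempt and no reset: what is moved stays moved. The work goes in short steps, Python scripts to look and compute and a tool call to move; the robot and the scene stay as the last step left them, time stands still between calls to the robot, and variables do not carry over. Pictures are saved under pics/ and viewed, at most 10 in all, crops included, and the job is handed in when it is done.

Besides the shell and the picture viewer there is one more tool, called after "Emit:" by a JSON object that holds its "api" and its "payload", one argument or row to a line. apply_moves: Moves the arm, as the interface text tells. Its arguments: {"type":"object","properties":{"commands":{"type":"array","items":{"type":"array"}},"gripper":{"type":"number"}},"required":["commands"]}

```bash
mkdir -p pics
cat > h.py <<'E'
import numpy as np, cv2
from station import manip
def cam(n): 
    p=manip.camera_params(n); return np.array(p["mtx"]),np.array(p["eye"]),np.array(p["attitude"])
def ray(n,uv,z):
    K,e,R=cam(n); uv=np.atleast_2d(uv).astype(float)
    d=(R@np.linalg.inv(K)@np.c_[uv,np.ones(len(uv))].T).T
    return e+d*((z-e[2])/d[:,2])[:,None]
def proj(n,P):
    K,e,R=cam(n); q=(K@R.T@(np.atleast_2d(P)-e).T).T
    return q[:,:2]/q[:,2:]
E
python3 - <<'E'
from h import *
for n in("top","side"):
    im=manip.read_camera(n); cv2.imwrite(f"pics/{n}0.png",im[:,:,::-1]); print(n,cam(n))
s=manip.read_state(); print(s)
E
```

```text
top (array([[430.53036763,   0.        , 314.88975912],
       [  0.        , 430.53036763, 195.6879224 ],
       [  0.        ,   0.        ,   1.        ]]), array([ 0.43000138, -0.06317341,  1.19241218]), array([[-0.01752459, -0.99247504,  0.12118655],
       [-0.99978769,  0.01608054, -0.0128838 ],
       [ 0.01083811, -0.1213866 , -0.99254613]]))
side (array([[494.18269779,   0.        , 310.57047057],
       [  0.        , 494.18269779, 201.74399628],
       [  0.        ,   0.        ,   1.        ]]), array([0.51149679, 1.00527888, 0.70541896]), array([[-0.9985394 , -0.00691172,  0.0535844 ],
       [-0.05019846,  0.48544165, -0.87282674],
       [-0.01997936, -0.87424174, -0.48507958]]))
{'time_s': 0.1, 'joint_positions': array([ 1.05742011e+00,  2.59116477e-01,  2.08213763e-02,  1.33369316e+00,
       -4.03028098e-07,  1.41818092e+00]), 'dq': array([ 0.00139096, -0.00104565,  0.00340966,  0.00050914,  0.0017233 ,
        0.00055356]), 'joint_efforts': array([ 5.06207318e-03, -5.56693447e+01,  3.45070124e+01,  1.16436370e-02,
       -1.64046560e-04, -1.43785468e-05]), 'eef_pos': array([0.19402657, 0.51436353, 0.23073076]), 'tool_rot': array([[-9.35628486e-01,  3.52985826e-01, -5.85033782e-04],
       [ 3.52986265e-01,  9.35627927e-01, -1.03848309e-03],
       [ 1.80804133e-04, -1.17814325e-03, -9.99999290e-01]]), 'ft_force': array([ 0.43571843, -0.13269092,  0.43251241]), 'torque': array([ 0.07391466, -0.03326491, -0.01139197]), 'grasp_force': 0.0, 'width': 0.08560580766914531}
```

View pics/top0.png

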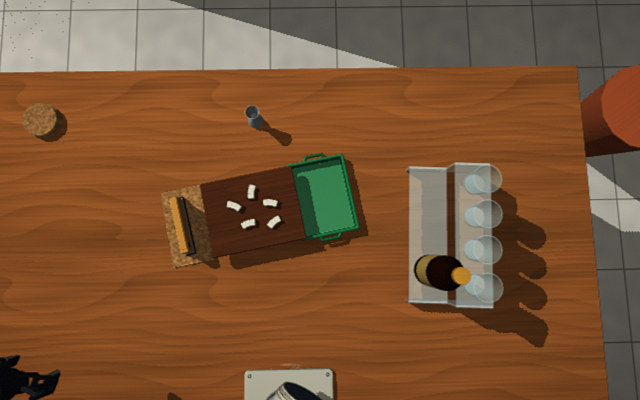

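View pics/side0.png

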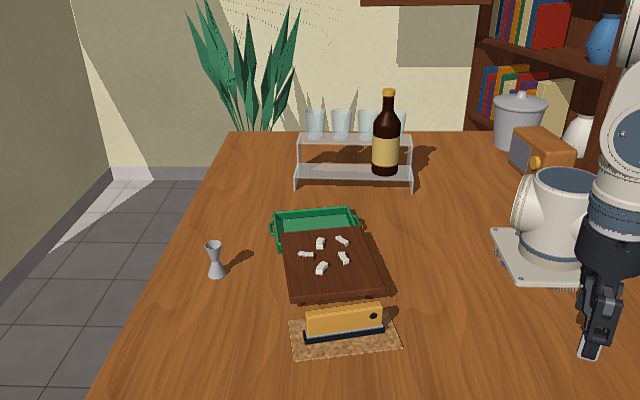

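The top view shows the scraper on its mat at about (181,225), the board centre near (255,210), five white chips around (234–274, 190–224), and the dish at the right (325,198), so on the -y side. In the side view the scraper grip is at about (344,320) and its foot is visible.

```bash
cat > m.py <<'E'
from h import *
import sys
def comps(m,amin=15):
    c,_=cv2.findContours(m.astype(np.uint8),cv2.RETR_EXTERNAL,cv2.CHAIN_APPROX_NONE)
    return sorted([k for k in c if cv2.contourArea(k)>=amin],key=cv2.contourArea,reverse=True)
def rect(n,c,z):
    P=ray(n,c.reshape(-1,2),z)[:,:2]
    (cx,cy),(w,h),a=cv2.minAreaRect((P*1000).astype(np.float32))
    if w<h: w,h,a=h,w,a+90
    return np.round([cx,cy,w,h,(a+90)%180-90],1)
def masks(im):
    hsv=cv2.cvtColor(im,cv2.COLOR_RGB2HSV); H,S,V=[hsv[...,i].astype(int) for i in range(3)]
    return dict(green=(H>60)&(H<90)&(S>120)&(V>40), maple=(H>12)&(H<24)&(S>130)&(V>180), white=(S<60)&(V>150))
E
python3 - <<'E'
from m import *
im=cv2.imread("pics/top0.png")[:,:,::-1].copy()
hsv=cv2.cvtColor(im,cv2.COLOR_RGB2HSV)
for p in [(181,215),(185,240),(170,205),(215,210),(190,250),(176,215)]: print(p,hsv[p[1],p[0]])
M=masks(im); roi=np.zeros(im.shape[:2],bool); roi[140:280,150:370]=1
for k,z in(("green",.03),("maple",.066),("white",.06)):
    for c in comps(M[k]&roi)[:7]: print(k,cv2.contourArea(c),rect("top",c,z), c.reshape(-1,2).min(0),c.reshape(-1,2).max(0))
# board dark
H,S,V=[hsv[...,i].astype(int) for i in range(3)]
cv2.imwrite("pics/crop.png",cv2.resize(im[145:275,155:365,::-1],None,fx=3.8,fy=3.8,interpolation=cv2.INTER_CUBIC))
s=cv2.imread("pics/side0.png"); cv2.imwrite("pics/crops.png",cv2.resize(s[200:365,260:410],None,fx=3.6,fy=3.6,interpolation=cv2.INTER_CUBIC))
E
```

```text
(181, 215) [ 16 187  56]
(185, 240) [ 16 188 106]
(170, 205) [ 18 174 194]
(215, 210) [ 10 190  74]
(190, 250) [ 16 188  53]
(176, 215) [ 17 181 193]
green 4001.5 [570.  -99.4 237.  155.5  10.9] [287 154] [358 240]
maple 271.5 [498.5 282.1 145.3  17.   13.2] [169 197] [186 252]
white 64.0 [503.   32.4  35.4  15.8 -50.1] [267 216] [279 227]
white 61.5 [546.5 138.   34.9  16.1  67.3] [227 201] [240 210]
white 60.0 [499.2  99.5  35.5  15.9 -72.4] [241 219] [254 227]
white 59.0 [553.9  42.5  35.1  15.1  81.9] [263 199] [276 205]
white 58.5 [583.5  91.3  32.1  15.8  -0.9] [248 185] [254 197]
```

View pics/crop.png

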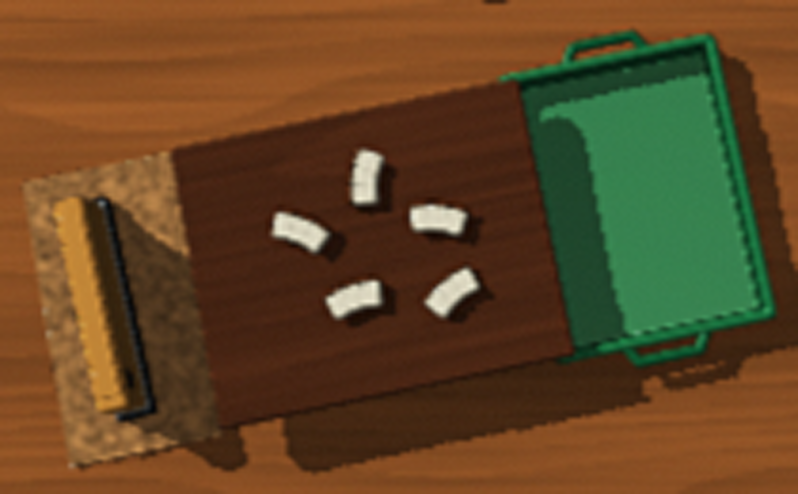

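View pics/crops.png

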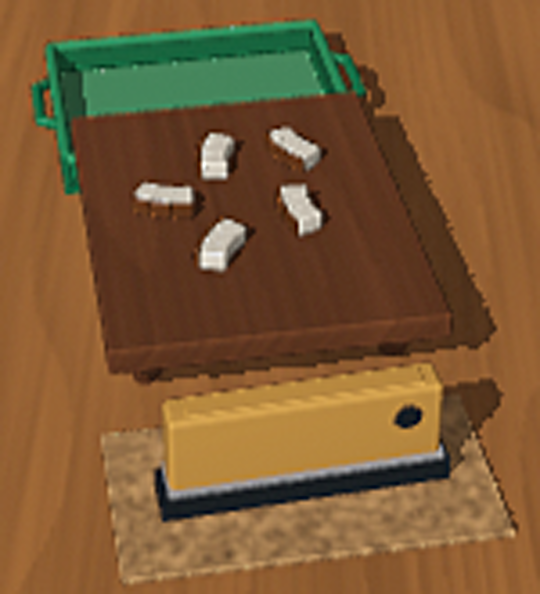

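The crops show the board's top corners, the mat's corners, and the scraper's top face and foot. I'll cast those corners onto their planes.

Run:
```python
from m import *
T=lambda a:(np.array(a)+.5)/3.8-.5+[155,145]
Sd=lambda a:(np.array(a)+.5)/3.6-.5+[260,200]
def show(n,P):
    P=P[:,:2]*1000; d=np.diff(np.r_[P,P[:1]],axis=0)
    print(n,P.round(1).tolist(),"c",P.mean(0).round(1),"edges",np.hypot(*d.T).round(1),np.degrees(np.arctan2(d[:,1],d[:,0])).round(1))
show("board top",ray("top",T([(173,150),(519,84),(574,353),(219,428)]),.054))
show("board side",ray("side",Sd([(107,357),(72,118),(362,95),(450,322)]),.054))
show("dish top",ray("top",T([(717,37),(775,315)]),.03))
show("mat top",ray("top",T([(22,184),(70,467)]),.004))
show("mat side",ray("side",Sd([(100,435),(126,582),(516,535)]),.004))
show("grip top",ray("top",T([(56,200),(84,198),(131,409),(102,413)]),.070))
show("grip side near edge",ray("side",Sd([(165,405),(433,378)]),.070))
show("foot side near bottom",ray("side",Sd([(163,520),(449,477)]),.004))
show("foot top right top-edge",ray("top",T([(104,199),(157,412)]),.020))
```

```text
board top [[605.0, 227.3], [648.3, -15.8], [458.5, -51.8], [411.4, 192.9]] c [530.8  88.2] edges [246.8 193.2 249.2 196.7] [ -79.9 -169.3  100.9   10.1]
board side [[605.9, 235.3], [651.5, -11.1], [453.7, -44.3], [412.9, 199.8]] c [531.   94.9] edges [250.6 200.6 247.5 196.3] [ -79.5 -170.5   99.5   10.4]
dish top [[685.3, -158.6], [483.5, -194.6]] c [ 584.4 -176.6] edges [205. 205.] [-169.9   10.1]
mat top [[589.4, 349.5], [384.8, 310.0]] c [487.1 329.8] edges [208.4 208.4] [-169.1   10.9]
mat side [[611.2, 243.6], [587.9, 351.7], [384.7, 313.0]] c [528.  302.7] edges [110.6 206.8 236.9] [ 102.2 -169.2  -17. ]
grip top [[569.1, 303.0], [570.1, 283.8], [425.4, 249.0], [423.1, 268.5]] c [496.9 276. ] edges [ 19.2 148.8  19.7 150. ] [ -86.8 -166.5   96.8   13.3]
grip side near edge [[569.7, 291.7], [428.1, 266.6]] c [498.9 279.1] edges [143.9 143.9] [-170.   10.]
foot side near bottom [[571.5, 307.9], [416.5, 271.2]] c [494.  289.5] edges [159.3 159.3] [-166.7   13.3]
foot top right top-edge [[575.4, 284.9], [422.8, 244.5]] c [499.1 264.7] edges [157.9 157.9] [-165.2   14.8]
```

Emit:
{"api": "apply_moves", "payload": {
  "commands": [
    [[0, 0, 0], -0.1186],
    [[0, 0, 0], -0.1186],
    [[0, 0, 0], -0.1186],
    [[0, 0, 0], -0.1186],
    [[0, 0, 0], -0.1186],
    [[-0.0172, -0.0214, 0.0072], 0],
    [[-0.0172, -0.0214, 0.0072], 0],
    [[-0.0172, -0.0214, 0.0072], 0],
    [[-0.0172, -0.0214, 0.0072], 0],
    [[-0.0172, -0.0214, 0.0072], 0],
    [[-0.0172, -0.0214, 0.0072], 0],
    [[-0.0172, -0.0214, 0.0072], 0],
    [[-0.0172, -0.0214, 0.0072], 0],
    [[-0.0172, -0.0214, 0.0072], 0],
    [[-0.0172, -0.0214, 0.0072], 0],
    [[-0.0172, -0.0214, 0.0072], 0],
    [[-0.0172, -0.0214, 0.0072], 0],
    [[-0.0172, -0.0214, 0.0072], 0],
    [[-0.0172, -0.0214, 0.0072], 0]
  ],
  "gripper": 0.6
}}

```text
time_s: 1.68
eef_pos: [0.4982, 0.2773, 0.1298]
tool_rot: [[-0.973, -0.23, -0.001], [-0.23, 0.973, -0.0], [0.001, -0.0, -1.0]]
ft_force: [1.0, 0.3, 0.1]
width: 0.0513
grasp_force: 0.0
```

Run:
```python
from h import *
s=manip.read_camera("side")
print(manip.read_state()["eef_pos"],proj("side",[[.4982,.2773,.13],[.497,.277,.07]]))
cv2.imwrite("pics/s1.png",cv2.resize(s[200:365,230:430,::-1],None,fx=3.6,fy=3.6,interpolation=cv2.INTER_CUBIC))
```

```text
[0.50140487 0.27475651 0.12821565] [[343.73044376 282.7309681 ]
 [343.96407251 307.62843649]]
```

View pics/s1.png

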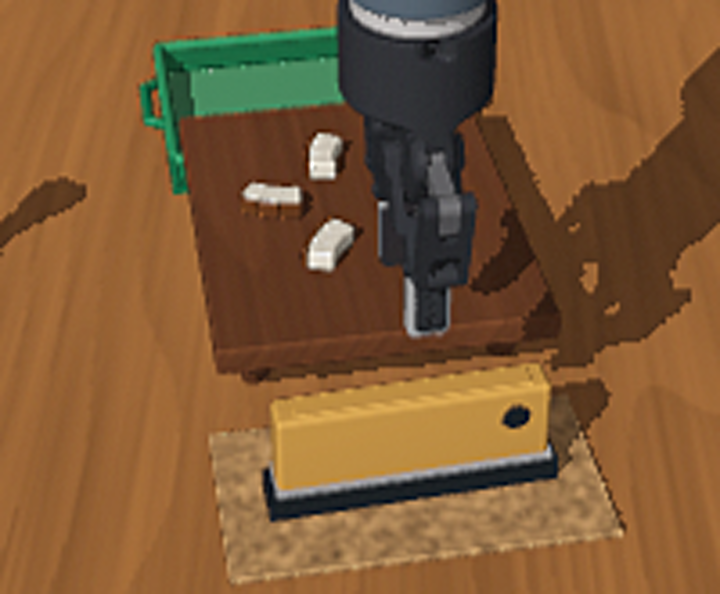

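The gripper hangs centred over the scraper (grip top at about (410,395) in the crop, finger end at (428,330)), square to the grip. I'll hold a few rows and check the settled pose.

Emit:
{"api": "apply_moves", "payload": {
  "commands": [
    [[0, 0, 0], 0],
    [[0, 0, 0], 0],
    [[0, 0, 0], 0]
  ]
}}

```text
time_s: 1.98
eef_pos: [0.4968, 0.2789, 0.1306]
tool_rot: [[-0.973, -0.231, -0.0], [-0.231, 0.973, 0.0], [0.0, 0.0, -1.0]]
ft_force: [-0.3, 0.6, 0.3]
width: 0.0513
grasp_force: 0.0
```

Emit:
{"api": "apply_moves", "payload": {
  "commands": [
    [[0, -0.0015, 0.0115], 0],
    [[0, 0, 0.0115], 0],
    [[0, 0, 0.0115], 0],
    [[0, 0, 0.0115], 0],
    [[0, 0, 0.0115], 0],
    [[0, 0, 0.0115], 0],
    [[0, 0, 0.0115], 0],
    [[0, 0, 0.0115], 0],
    [[0, 0, 0.004], 0],
    [[0, 0, 0.004], 0],
    [[0, 0, 0], 0],
    [[0, 0, 0], 0]
  ]
}}

```text
time_s: 2.98
eef_pos: [0.4978, 0.2774, 0.031]
tool_rot: [[-0.973, -0.231, 0.001], [-0.231, 0.973, 0.0], [-0.001, 0.0, -1.0]]
ft_force: [-0.6, 0.2, 0.2]
width: 0.0513
grasp_force: 0.0
```

Emit:
{"api": "apply_moves", "payload": {
  "commands": [
    [[0, 0, 0], 0],
    [[0, 0, 0], 0],
    [[0, 0, 0], 0],
    [[0, 0, 0], 0],
    [[0, 0, 0], 0],
    [[0, 0, 0], 0],
    [[0, 0, 0], 0],
    [[0, 0, 0], 0]
  ],
  "gripper": 0
}}

```text
time_s: 3.65
eef_pos: [0.4981, 0.2771, 0.0311]
tool_rot: [[-0.973, -0.23, 0.001], [-0.23, 0.973, 0.001], [-0.001, 0.0, -1.0]]
ft_force: [-0.8, -0.3, 6.5]
width: 0.0216
grasp_force: 58.8
```

Emit:
{"api": "apply_moves", "payload": {
  "commands": [
    [[0, 0, -0.006], 0],
    [[0, 0, -0.012], 0],
    [[0, 0, -0.014], 0],
    [[0, 0, -0.014], 0],
    [[0, 0, -0.014], 0.025],
    [[0, 0, 0], 0.024],
    [[-0.0007, -0.0118, 0], 0],
    [[-0.0007, -0.0118, 0], 0],
    [[-0.0007, -0.0118, 0], 0],
    [[-0.0007, -0.0118, 0], 0],
    [[-0.0007, -0.0118, 0], 0],
    [[-0.0007, -0.0118, 0], 0],
    [[-0.0007, -0.0118, 0], 0],
    [[-0.0007, -0.0118, 0], 0],
    [[0, 0, 0], 0],
    [[0, 0, 0], 0],
    [[0, 0, 0], 0]
  ]
}}

```text
time_s: 5.07
eef_pos: [0.5205, 0.1851, 0.0905]
tool_rot: [[-0.983, -0.182, 0.0], [-0.182, 0.983, 0.0], [-0.0, 0.0, -1.0]]
ft_force: [0.2, 0.1, -2.6]
width: 0.0214
grasp_force: 59.0
```

Run:
```python
from h import *
s=manip.read_camera("side"); t=manip.read_camera("top")
st=manip.read_state(); print(st["eef_pos"],st["ft_force"])
a=cv2.resize(s[190:350,260:420,::-1],(520,520),interpolation=cv2.INTER_CUBIC)
b=cv2.resize(t[150:280,160:230,::-1],(280,520),interpolation=cv2.INTER_CUBIC)
cv2.imwrite("pics/s2.png",np.hstack([a,b]))
```

```text
[0.52039438 0.18554169 0.09051605] [ 0.3542547  -0.26848751 -2.66321942]
```

View pics/s2.png

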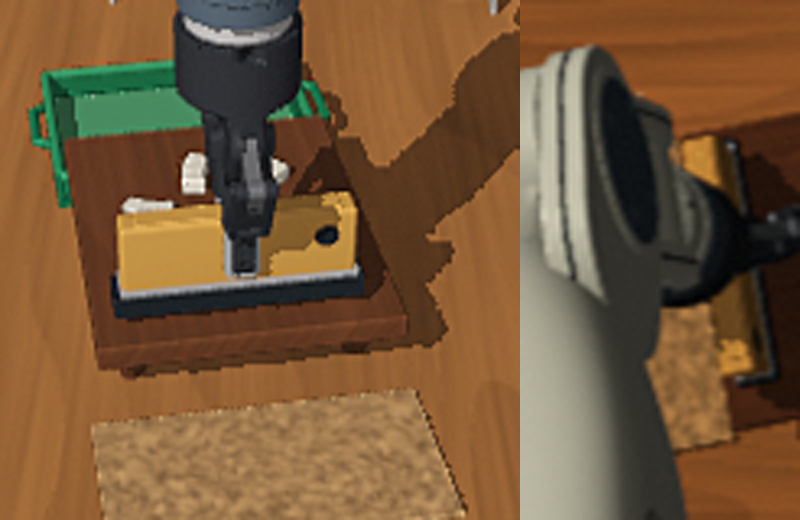

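The scraper is held level above the board near its mat end, parallel to the board's end and roughly centred. All chips lie ahead of it. Next I lower it and wipe.

Emit:
{"api": "apply_moves", "payload": {
  "commands": [
    [[0, 0, 0.004], 0],
    [[0, 0, 0.003], 0],
    [[0, 0, 0.0015], 0],
    [[0, 0, 0], 0],
    [[0, 0, 0], 0]
  ]
}}

```text
time_s: 5.58
eef_pos: [0.5203, 0.1853, 0.0818]
tool_rot: [[-0.983, -0.182, -0.0], [-0.182, 0.983, -0.0], [0.0, 0.0, -1.0]]
ft_force: [0.2, 0.3, -1.9]
width: 0.0212
grasp_force: 59.1
```

Emit:
{"api": "apply_moves", "payload": {
  "commands": [
    [[0, -0.004, 0], 0],
    [[0, -0.007, 0], 0],
    [[0, -0.009, 0], 0],
    [[0, -0.009, 0], 0],
    [[0, -0.009, 0], 0],
    [[0, -0.009, 0], 0],
    [[0, -0.009, 0], 0],
    [[0, -0.009, 0], 0],
    [[0, -0.009, 0], 0],
    [[0, -0.009, 0], 0],
    [[0, -0.009, 0], 0],
    [[0, -0.009, 0], 0],
    [[0, -0.009, 0], 0],
    [[0, -0.009, 0], 0]
  ]
}}

```text
time_s: 6.75
eef_pos: [0.5423, 0.0673, 0.082]
tool_rot: [[-0.983, -0.182, 0.0], [-0.182, 0.983, 0.0], [-0.0, -0.0, -1.0]]
ft_force: [-0.2, 0.9, -3.0]
width: 0.0214
grasp_force: 59.0
```

Emit:
{"api": "apply_moves", "payload": {
  "commands": [
    [[0, -0.009, 0], 0],
    [[0, -0.009, 0], 0],
    [[0, -0.009, 0], 0],
    [[0, -0.009, 0], 0],
    [[0, -0.009, 0], 0],
    [[0, -0.009, 0], 0],
    [[0, -0.009, 0], 0],
    [[0, -0.009, 0], 0],
    [[0, -0.009, 0], 0],
    [[0, -0.009, 0], 0],
    [[0, -0.009, 0], 0],
    [[0, -0.006, 0], 0],
    [[0, 0, 0], 0],
    [[0, 0, 0], 0],
    [[0, 0, 0], 0],
    [[0, 0, 0], 0]
  ]
}}

```text
time_s: 8.08
eef_pos: [0.5612, -0.0347, 0.082]
tool_rot: [[-0.983, -0.183, -0.0], [-0.183, 0.983, 0.0], [0.0, 0.0, -1.0]]
ft_force: [-0.0, 0.5, -1.7]
width: 0.0212
grasp_force: 59.0
```

Run:
```python
from h import *
s=manip.read_camera("side"); t=manip.read_camera("top")
a=cv2.resize(s[190:350,240:420,::-1],(450,400),interpolation=cv2.INTER_CUBIC)
b=cv2.resize(t[140:280,260:380,::-1],(343,400),interpolation=cv2.INTER_CUBIC)
cv2.imwrite("pics/s3.png",np.hstack([a,b]))
```

```text
(no output)
```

View pics/s3.png

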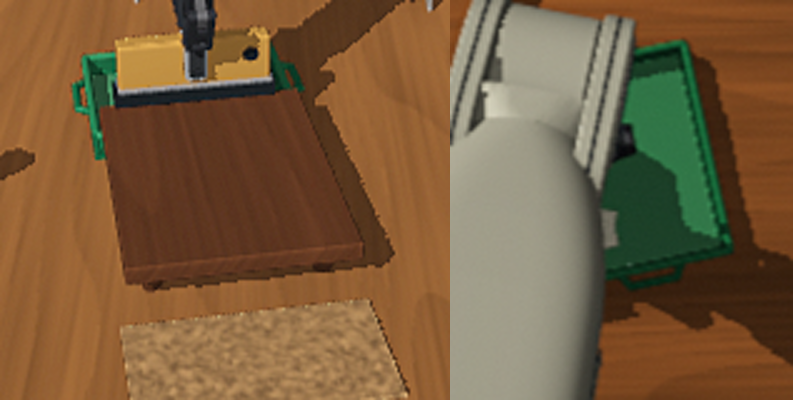

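The board is bare, and the dish is in place with a chip showing at (610,230). I'll lift and carry the scraper back over the mat, then check the dish.

Emit:
{"api": "apply_moves", "payload": {
  "commands": [
    [[0, 0, -0.01], 0],
    [[0, 0, -0.015], 0],
    [[0, 0, -0.015], 0],
    [[0, 0.01, 0], 0],
    [[0, 0.02, 0], 0],
    [[0.0004, 0.0205, 0], 0],
    [[0.0005, 0.0205, 0], 0],
    [[0.0005, 0.0205, 0], 0],
    [[0.0005, 0.0205, 0], 0],
    [[0.0005, 0.0205, 0], 0],
    [[0.0005, 0.0205, 0], 0],
    [[0.0005, 0.0205, 0], 0],
    [[0.0005, 0.0205, 0], 0],
    [[0.0005, 0.0205, 0], 0],
    [[0.0005, 0.0205, 0], 0],
    [[0.0005, 0.0205, 0], 0],
    [[0.0005, 0.0205, 0], 0],
    [[0, 0.0205, 0], 0],
    [[0, 0.0205, 0], 0],
    [[0, 0.001, 0], 0]
  ]
}}

```text
time_s: 9.85
eef_pos: [0.4961, 0.2799, 0.1217]
tool_rot: [[-0.983, -0.185, -0.0], [-0.185, 0.983, 0.001], [0.0, 0.001, -1.0]]
ft_force: [-0.4, -0.8, -2.4]
width: 0.0218
grasp_force: 59.1
```

Emit:
{"api": "apply_moves", "payload": {
  "commands": [
    [[0, 0, 0], 0],
    [[0, 0, 0], 0],
    [[0, 0, 0], 0]
  ]
}}

```text
time_s: 10.1
eef_pos: [0.4974, 0.2761, 0.1219]
tool_rot: [[-0.983, -0.182, -0.0], [-0.182, 0.983, -0.0], [0.0, -0.0, -1.0]]
ft_force: [-0.0, -0.5, -2.0]
width: 0.0213
grasp_force: 59.1
```

Run:
```python
from h import *
s=manip.read_camera("side"); t=manip.read_camera("top")
print(manip.read_state()["eef_pos"])
a=cv2.resize(s[200:360,260:420,::-1],(400,400),interpolation=cv2.INTER_CUBIC)
b=cv2.resize(t[140:280,240:380,::-1],(400,400),interpolation=cv2.INTER_CUBIC)
cv2.imwrite("pics/s4.png",np.hstack([a,b]))
```

```text
[0.49771014 0.27589402 0.12200171]
```

View pics/s4.png

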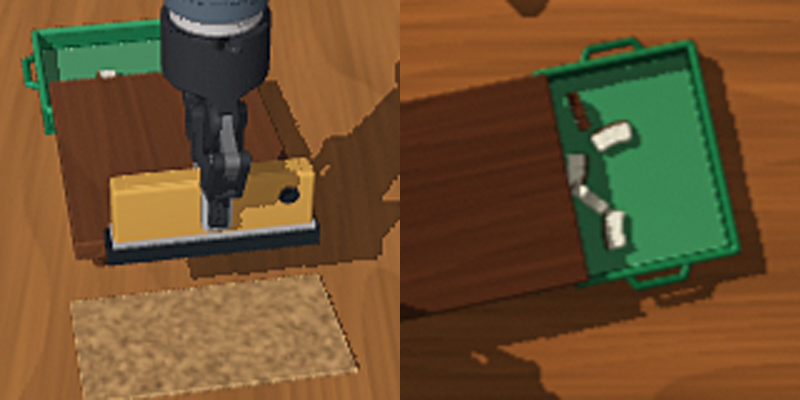

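The dish holds all five chips, at (610,135), (578,110) on edge showing brown, (577,168), (595,200) and (615,228). The scraper hangs level over the mat, so I lower it.

Emit:
{"api": "apply_moves", "payload": {
  "commands": [
    [[0, 0.001, 0.008], 0],
    [[0, 0, 0.012], 0],
    [[0, 0, 0.012], 0],
    [[0, 0, 0.012], 0],
    [[0, 0, 0.012], 0],
    [[0, 0, 0.012], 0],
    [[0, 0, 0.009], 0],
    [[0, 0, 0.005], 0],
    [[0, 0, 0.004], 0],
    [[0, 0, 0.002], 0],
    [[0, 0, 0.001], 0],
    [[0, 0, 0], 0],
    [[0, 0, 0], 0],
    [[0, 0, 0], 0]
  ]
}}

```text
time_s: 11.37
eef_pos: [0.4976, 0.2776, 0.0334]
tool_rot: [[-0.983, -0.182, 0.001], [-0.182, 0.983, 0.0], [-0.001, 0.0, -1.0]]
ft_force: [-0.6, -0.1, -1.6]
width: 0.0213
grasp_force: 59.1
```

Emit:
{"api": "apply_moves", "payload": {
  "commands": [
    [[0, 0, 0.0005], 0],
    [[0, 0, 0.0005], 0],
    [[0, 0, 0.0005], 0],
    [[0, 0, 0], 0],
    [[0, 0, 0], 0]
  ]
}}

```text
time_s: 11.78
eef_pos: [0.4974, 0.2775, 0.0315]
tool_rot: [[-0.983, -0.182, -0.0], [-0.182, 0.983, -0.0], [0.0, -0.0, -1.0]]
ft_force: [-0.1, 0.2, -1.8]
width: 0.0211
grasp_force: 59.1
```

Emit:
{"api": "apply_moves", "payload": {
  "commands": [
    [[0, 0, 0.0005], 0],
    [[0, 0, 0.0004], 0],
    [[0, 0, 0], 0],
    [[0, 0, 0], 0]
  ]
}}

```text
time_s: 12.12
eef_pos: [0.4974, 0.2776, 0.031]
tool_rot: [[-0.983, -0.182, 0.0], [-0.182, 0.983, 0.0], [-0.0, 0.0, -1.0]]
ft_force: [-3.2, -1.6, 5.2]
width: 0.0216
grasp_force: 60.1
```

Contact: the force went from -1.8 to +5.2 N. I'll release with a partial opening.

Emit:
{"api": "apply_moves", "payload": {
  "commands": [
    [[0, 0, 0], 0],
    [[0, 0, 0], 0],
    [[0, 0, 0], 0],
    [[0, 0, 0], 0],
    [[0, 0, 0], 0],
    [[0, 0, 0], 0]
  ],
  "gripper": 0.6
}}

```text
time_s: 12.62
eef_pos: [0.4974, 0.2775, 0.0305]
tool_rot: [[-0.983, -0.182, -0.0], [-0.182, 0.983, -0.0], [0.0, -0.0, -1.0]]
ft_force: [0.1, -0.1, 0.1]
width: 0.0515
grasp_force: 0.0
```

Emit:
{"api": "apply_moves", "payload": {
  "commands": [
    [[0, 0, -0.004], 0],
    [[0, 0, -0.008], 0],
    [[0, 0, -0.012], 0],
    [[0, 0, -0.015], 0],
    [[0, 0, -0.02], 0],
    [[0, 0, -0.02], 0],
    [[0, 0, -0.02], 0],
    [[0, 0, -0.02], 0],
    [[0, 0.01, -0.01], 0],
    [[0, 0.02, 0], 0],
    [[0, 0.02, 0], 0],
    [[0, 0.02, 0], 0],
    [[0, 0.02, 0], 0],
    [[0, 0.02, 0], 0],
    [[0, 0.02, 0], 0],
    [[0, 0.02, 0], 0],
    [[0, 0, 0], 0],
    [[0, 0, 0], 0],
    [[0, 0, 0], 0],
    [[0, 0, 0], 0]
  ]
}}

```text
time_s: 14.28
eef_pos: [0.4703, 0.4242, 0.1599]
tool_rot: [[-0.983, -0.182, 0.0], [-0.182, 0.983, -0.0], [-0.0, -0.0, -1.0]]
ft_force: [0.1, -0.5, -0.7]
width: 0.051
grasp_force: 0.0
```

Run:
```python
from h import *
s=manip.read_camera("side"); t=manip.read_camera("top")
st=manip.read_state(); print(st["time_s"],st["eef_pos"],np.abs(st["dq"]).max())
a=cv2.resize(s[60:380,180:440,::-1],(400,492),interpolation=cv2.INTER_CUBIC)
b=cv2.resize(t[90:290,150:310,::-1],(394,492),interpolation=cv2.INTER_CUBIC)
cv2.imwrite("pics/s5.png",np.hstack([a,b]))
```

```text
14.3833 [0.47036407 0.42417362 0.15984721] 0.002782065581186913
```

View pics/s5.png

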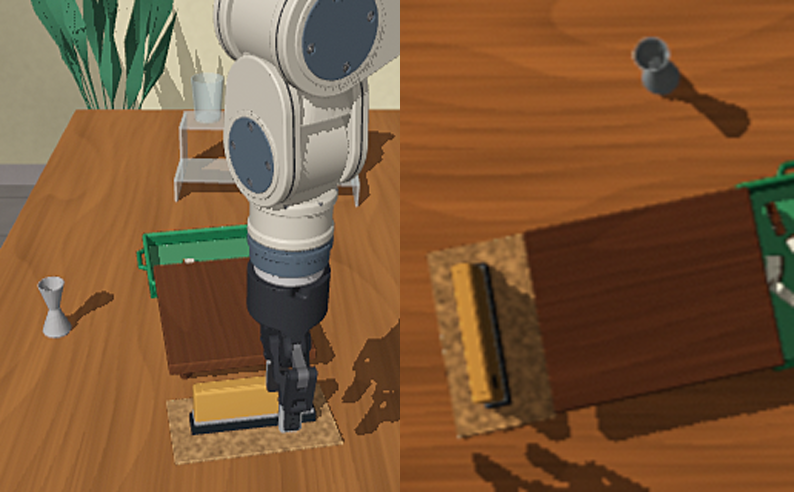

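The scraper stands upright on the mat at (480,335) in the right-hand crop, the board is bare, and the jigger is undisturbed. The gripper is clear and still.

```bash
python3 -c "
from station import manip
print(manip.finish_job())"
```

```text
the job is handed in; nothing more can be done
None
```

The job is handed in: all five chips were wiped into the dish, the scraper stands upright back on its cork mat, and nothing else looked disturbed, in about 14 s.

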